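# Grade a frog pad with the sprung-pin tester

## Robot

A 6-joint arm with a two-finger parallel gripper is mounted at the origin on the work surface. World frame = base frame: x ahead of the robot, y to its left, z up, the work surface at z = 0. Lengths are in m, angles in degrees, forces in N, time in s.
With the tool pointing down it reaches from about 0.35 to 0.875 m from the base axis. Payload 4.2 kg.
Tool frame: the origin (TCP) lies between the finger pads; the fingertips stand 19 mm ahead of it and the grasp point (between the pads) is the TCP; z points along the fingers, y is the line along which they close (so a half turn about z gives the same grasp; the last joint's range is limited). The gripper opens to 87 mm and grips with 3 to 60 N. Pads are 19 mm wide; open, the fingers measure 117 mm over their backs; the gripper's body (75 mm by 190 mm) begins 51 mm behind the grasp point.
Start: joints at [80.077, 22.042, 0.453, 0, -68.411, -14.817], TCP at [0.262, 0.568, 0.242] pointing down, gripper open.
Joint ranges: [-179.83, 179.83], [-69.29, 118.12], [-61.27, 80.66], [-181.25, 117.63], [-171.15, -9.14], [-177.46, 177.46]. Speed limits (degrees/s): [159.86, 159.86, 180, 180, 180, 180].

## Interface

Orientations are given as a 3x3 rotation matrix whose columns are the frame's x, y, z axes.
In Python, from station import r gives the robot as it stands.
- The arm moves only by the tool drive_tool, never from a script. Its argument "steps" is one flat list of numbers, 7 for each row, row after row: the turn, a rotation vector about the tool's x, y, z in rad, then the shift along the tool's x, y, z in m, then the opening, from 0 (shut) to 1 (fully open). A call has 1 to 10 rows; each row shifts and turns the commanded pose from where the row before left it, along the tool's axes as they then stand; what a row does not reach is not made up. A row lasts 1/12 s, in which the tool goes at most 41.7 mm and 7.16 degrees, less where a joint would pass 70% of its speed; a pose out of reach is approached as far as the arm can. A call is refused whole if a number of a shift passes 0.0417 or a number of a turn 0.125, either way. A call with a gripper value outside its range is refused whole. The fingers move at their own pace and stop on an object; the grip force is fixed at half the most. Time passes only in rows, so rows that do not move let the fingers close. It gives the time, the measured TCP pose, the force, the opening and the grip force at its end, in the units of the state.
- r.sense(): the state, without advancing time (a new reading comes with each control period).
- r.capture(name): name is "side" or "top" or "wrist"; returns the picture (384x512x3 uint8, blue, green, red); there is no depth.
- r.camera_params(name): a dict with "camera_matrix" (3x3 intrinsics, pixels), "extrinsics" (4x4, takes a point from world to camera coordinates). Camera axes: x right, y down, z forward; pixel columns grow to the right and rows downward; lengths in m; the calibration is good to about 2 mm. A picture is of the moment at which its call begins: read the wrist's pose just before it. camera_params takes no time and is no camera call; for the wrist camera it gives the pose at the moment of the call.
- r.finish_job(): hands the job in; it is judged then, once.
The state is a dict: "time_s": time; "joints": joint angles; "joint_velocities": joint speeds; "effort": joint torques, N m; "tcp_pos": TCP position; "ee_rot": TCP orientation; "wrist_force": force on the tool from outside, world axes, zero at the start; "moment": the same for the moment, N m; "gripper_width": opening from 0.0 (shut) to 1.0 (fully open); "gripper_force": force on a finger pad.
Only numpy, scipy, OpenCV 4.12 (cv2) and the standard library are available. Lean on these libraries where they do the work, as an engineer would, in place of code of your own. Each camera call takes 0.05 s, during which the arm holds its last target. There are 200 camera calls.

## Task

Test the rubber pad in the blue dish: lift the pad tester from its wooden stand, press it upright on the white spot until its foot sits flat on the pad, leaning on it with about 15 N for half a second and never more than 25 N, and stand it back on its stand with the pin in the hole. Then slide the black grade marker along its rail until it is level with the middle of the tile whose colour the tester's hand has stopped at. Leave the other tools on the bench alone.

Things in the scene. Friction and masses are not known exactly. Their poses are not given: they have to be found in the camera images.
- tester: Pad tester, loose, 0.3 kg, 96 mm high: steel foot disc 40 mm across, aluminium barrel 26 mm across from 6 to 50 mm up, red square grip 30 x 30 mm from 50 to 92 mm up, and on its +x side, 62 mm from the barrel axis, an upward-facing dial 68 mm across, face 38 mm up. A sprung brass pin sticks out under the foot. Origin: centre of the foot's underside; z up, x towards the dial.
- tester_grip (a point): Centre of the tester's red grip, on the barrel axis, 71 mm above the foot's underside; axes as the tester's.
- pin_tip (a point): Tip of the brass pin, 6 mm thick, on the tester's axis. Free, it stands 6 mm below the foot's underside; it takes about 1.5 N to start it and 0.6 N more per mm, until the foot is flush.
- needle (a joint): Black hand on the tester's dial, rad. 0 points away from the barrel (tester's +x); it turns clockwise seen from above, 0.9 rad per mm the pin is pushed in, and stays at the highest reading. Dial colours: green (soft) up to 2.4 rad, yellow (medium) 2.4 to 3.5, red (hard) 3.5 to 5.0, white beyond (pin pushed on something rigid).
- stand: The tester's parking stand, fixed: wooden plate 90 x 90 x 20 mm with an 18 mm through hole in its middle, in which the pin hangs free while the foot rests on the plate. Origin: centre of the underside; the top is 20 mm above it.
- pad: Pad station, fixed: blue dish 104 mm across, 20 mm high, holding a black rubber pad 72 mm across. Pads differ in thickness: the flat top lies 30 to 42 mm above the bench, unmeasured, feel for it. The white test spot in its middle, 15 mm across, yields to the pin (hidden hardness, under 6 N); the rest is stiff, about 10 N per mm. Origin: centre of the underside; the spot is straight above.
- marker_base: The grade rail, fixed: aluminium track 40 x 220 x 14 mm, its long side along its own y. Origin: centre of the underside.
- marker (a joint): Position of the black grade marker along the rail, m: 0 at the rail's -y end (85 mm from its middle), growing towards +y, at most 0.17. The marker is a block 28 mm (rail's x) by 20 mm (along the rail) by 40 mm, from 14.5 to 54.5 mm above the bench; sliding it takes about 1.5 N and it stays where it is left.
- marker_top (a point): Centre of the marker's top face, 54.5 mm above the bench; axes as the rail's.
- tile_green: Green tile (soft), fixed, 40 x 40 x 4 mm, beside the rail on its +x side, 50 mm from the rail's middle line; the three tiles stand at 50 mm pitch in an order that changes. Origin: centre of the underside; y along the rail.
- tile_yellow: Yellow tile (medium), fixed, 40 x 40 x 4 mm, beside the rail on its +x side, 50 mm from the rail's middle line; the three tiles stand at 50 mm pitch in an order that changes. Origin: centre of the underside; y along the rail.
- tile_red: Red tile (hard), fixed, 40 x 40 x 4 mm, beside the rail on its +x side, 50 mm from the rail's middle line; the three tiles stand at 50 mm pitch in an order that changes. Origin: centre of the underside; y along the rail.
- shoe: Bystander: dark steel heart-bar horseshoe, loose, about 120 x 140 x 9 mm; origin near its middle, on the underside.
- nail_puller: Bystander: red-gripped nail puller, loose, about 240 x 80 x 18 mm, lying flat; origin on the underside between the handles' middle and the jaw.
- pritchel: Bystander: polished pritchel, loose, tapered rod 200 mm long, 17 mm thick, lying; origin at mid-length, on the underside.
- hardy: Bystander: squat hardy tool, loose, 45 x 45 x 57 mm steel wedge, standing; origin centre of the underside.
- spare_pads: Bystander: stack of spare rubber pads, loose, 72 mm across, 33 mm high; origin centre of the underside.
- dressing: Bystander: jar of hoof dressing, loose, 56 mm across, 120 mm high, standing; origin centre of the underside.
- rasp: Bystander: hoof rasp, loose, 360 mm long, 35 mm wide, 12 mm thick, lying flat; origin on the underside.
Things that resemble listed ones, but are neither listed nor needed, are in the scene too. Of the things that look like the tile_red, the middle-sized one is meant.

How it is judged (in metres and radians):
On the way, in this order (a step that is already met when the one before it is completed fails the run):
1. the tester is pressed upright on the pad's white spot, its foot flat on the pad, with at least 10 N (contact force between tester and pad above 10 N and angle between tester's own z axis and vertical below 0.05 rad and horizontal distance between tester and pad below 0.006 m and value of joint needle above 0.7 rad), for 0.4 s.
2. the tester stands on its stand again, its pin in the hole, let go (horizontal distance between tester and stand below 0.007 m and z of tester in the frame of stand between 0.016 and 0.024 m and angle between tester's own z axis and vertical below 0.06 rad and contact force between the fingers and tester below 0.1 N), for 0.2 s.
At the end, for the whole second after the job is handed in: The tester stands upright (within 0.06 rad) on its stand, within 7 mm of the stand's middle, at rest and released; the marker is at rest within 16 mm, along the rail, of the middle of the tile of the colour the hand stopped at (within 0.1 rad of a border between two colours either counts) (horizontal distance between tester and stand below 0.007 m and z of tester in the frame of stand between 0.016 and 0.024 m and angle between tester's own z axis and vertical below 0.06 rad and linear speed of tester below 0.02 m/s and velocity of joint marker between -0.01 and 0.01 m/s and ((value of joint needle between 0.7 and 2.5 rad and y of marker_top in the frame of tile_green between -0.016 and 0.016 m) or (value of joint needle between 2.3 and 3.6 rad and y of marker_top in the frame of tile_yellow between -0.016 and 0.016 m) or (value of joint needle between 3.4 and 5.1 rad and y of marker_top in the frame of tile_red between -0.016 and 0.016 m))); the robot touches nothing.
It fails at once if the tester is pressed on the pad with more than 25 N (contact force between tester and pad above 25 N).
It fails at once if the pin is pushed against something rigid: the hand goes past the red sector (value of joint needle above 5.1 rad).
It fails at once if the tester is tipped over (angle between tester's own z axis and vertical above 0.6 rad).
It fails at once if one of the other tools is disturbed (distance of any of shoe, nail_puller, pritchel, hardy, spare_pads, dressing, rasp from where it was at the start of the episode above 0.02 m).
It also fails if it takes over 64 s, if anything falls off the work surface, if the arm or the gripper's body presses on something with over 40 N, if the wrist force passes 120 N, or if a joint passes its speed limit or range.

## Working session

There is one attempt and no reset: what is moved stays moved. The work goes in short steps, Python scripts to look and compute and a tool call to move; the robot and the scene stay as the last step left them, time stands still between calls to the robot, and variables do not carry over. Pictures are saved under pics/ and viewed, at most 10 in all, crops included, and the job is handed in when it is done.

Besides the shell and the picture viewer there is one more tool, called as a command line: name --argument value ..., lists and objects as JSON in quotes. drive_tool: Moves the arm, as the interface text tells. Its arguments: {"type":"object","properties":{"steps":{"type":"array"}},"required":["steps"]}

```bash
mkdir -p pics; ls; cat > h.py <<'E'
import numpy as np, cv2
from station import r
def px2w(P,u,v,z):
    K=np.array(P["camera_matrix"]);E=np.array(P["extrinsics"])
    d=E[:3,:3].T@np.linalg.solve(K,[u,v,1.]);c=-E[:3,:3].T@E[:3,3]
    return c+d*(z-c[2])/d[2]
def w2px(P,p):
    K=np.array(P["camera_matrix"]);E=np.array(P["extrinsics"])
    q=K@(E[:3,:3]@np.array(p,float)+E[:3,3]);return q[:2]/q[2]
E
python3 - <<'E'
from h import *
s=r.sense();print(s)
for n in("top","side"):
    im=r.capture(n);cv2.imwrite(f"pics/{n}0.png",im);P=r.camera_params(n)
    E=np.array(P["extrinsics"]);print(n,P["camera_matrix"],-E[:3,:3].T@E[:3,3],E[:3,:3])
a=cv2.imread("pics/top0.png");cv2.imwrite("pics/top0b.png",cv2.resize(a,(800,600),interpolation=cv2.INTER_CUBIC))
E
```

```text
pics
{'time_s': 0.0, 'joints': array([ 8.00750993e+01,  2.20886835e+01,  3.78105341e-01, -2.98642285e-02,
       -6.84092762e+01, -1.48176242e+01]), 'joint_velocities': array([-0.08049424, -0.07370858, -0.0433987 , -0.03286457,  0.02564185,
       -0.02483222]), 'effort': array([-1.81020719e-04, -3.90667677e+01,  1.87407374e+01,  4.21975225e+00,
        1.09339046e-02, -1.93663777e-04]), 'tcp_pos': array([0.26131864, 0.56711997, 0.24046773]), 'ee_rot': array([[ 9.08117310e-01, -4.18714997e-01, -8.37942308e-04],
       [-4.18715830e-01, -9.08115161e-01, -1.97696678e-03],
       [ 6.68375249e-05,  2.14617746e-03, -9.99997695e-01]]), 'wrist_force': array([ 0.47542381, -0.53006028, -0.24566225]), 'moment': array([-0.02338097,  0.00503787, -0.03909587]), 'gripper_force': 0.0, 'gripper_width': 1.0006664590982124}
top [[431.96438081   0.         260.98076803]
 [  0.         431.96438081 197.43031282]
 [  0.           0.           1.        ]] [ 0.46296895 -0.03731078  1.28625837] [[-0.00340738 -0.99992656  0.01163017]
 [-0.99689288  0.00248133 -0.07873015]
 [ 0.07869551 -0.01186229 -0.99682812]]
side [[444.97685944   0.         250.0332732 ]
 [  0.         444.97685944 196.42915454]
 [  0.           0.           1.        ]] [0.48175337 0.86630559 0.89782147] [[-0.99647182 -0.08225435 -0.01667712]
 [-0.04211034  0.66188873 -0.74841835]
 [ 0.07259906 -0.74507552 -0.66301723]]
```

View pics/top0b.png

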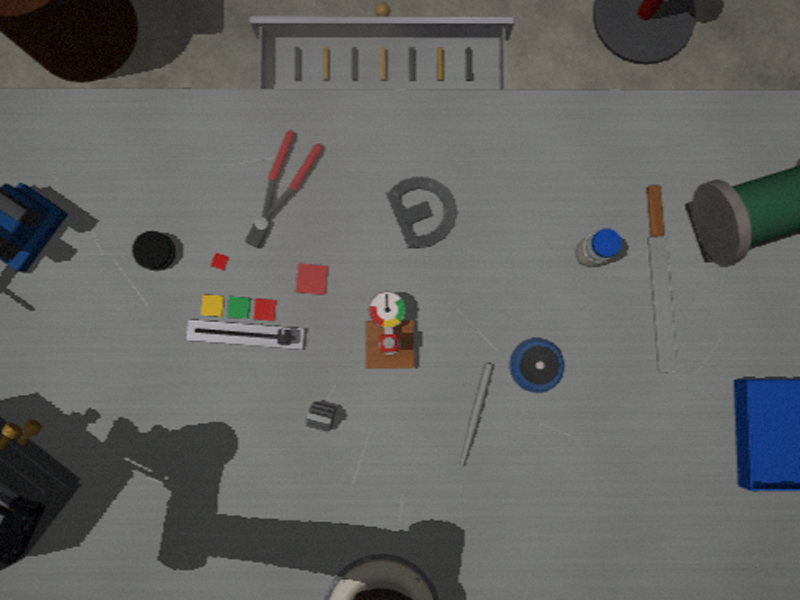

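View pics/side0.png

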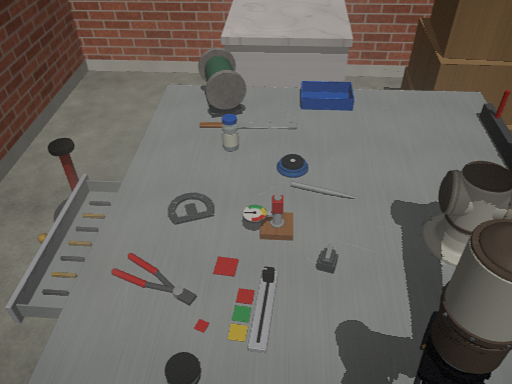

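The top view (800x600) shows these positions:
- Tester grip (389,343), with its dial at (388,308) pointing to +x.
- Stand centre about (391,344).
- White spot on the pad (540,365).
- Marker (288,336), at the rail's right (-y) end. The rail runs from (188,330) to (305,338).
- Tiles: yellow (212,306), green (238,307), red (264,309).

Three things could be taken for the red tile: a small one at (220,261), a large one at (312,279) and the middle-sized one at (264,309), which is the one beside the rail. The spare pads (154,250) could be taken for the pad station, but only the blue dish at (537,364) has the white spot.

```bash
python3 - <<'E'
from h import *
P=r.camera_params("top");f=1.5625
for n,u,v,z in [("grip",389,343,.112),("dial",388,308,.058),("spot",540,365,.036),("dish",537.5,364.5,.02),("marker",287,336,.0545),("rail+",189,330,.014),("rail-",304,339,.014),("yel",212,306,.004),("gre",238,307,.004),("red",264.5,309,.004),("standL",366,345,.02),("standR",418,344,.02),("standB",391,368,.02),("standBL",366,368,.02),("standBR",418,368,.02)]:
    print(n,px2w(P,u/f,v/f,z).round(4))
a=cv2.imread("pics/top0.png")
c=[cv2.resize(a[y:y+70,x:x+90],(400,311),interpolation=cv2.INTER_CUBIC) for x,y in((205,180),(110,165))]
cv2.imwrite("pics/crop.png",np.hstack(c))
E
```

```text
grip [ 0.4956 -0.0184  0.112 ]
dial [ 0.5609 -0.0158  0.058 ]
spot [ 0.4562 -0.2965  0.036 ]
dish [ 0.457  -0.2951  0.02  ]
marker [0.5105 0.1682 0.0545]
rail+ [0.5239 0.3588 0.014 ]
rail- [0.5063 0.143  0.014 ]
yel [0.5699 0.3194 0.004 ]
gre [0.5678 0.2701 0.004 ]
red [0.5639 0.2198 0.004 ]
standL [0.4945 0.0261 0.02  ]
standR [ 0.4961 -0.0713  0.02  ]
standB [ 0.4515 -0.0206  0.02  ]
standBL [0.4516 0.026  0.02  ]
standBR [ 0.4513 -0.0711  0.02  ]
```

View pics/crop.png

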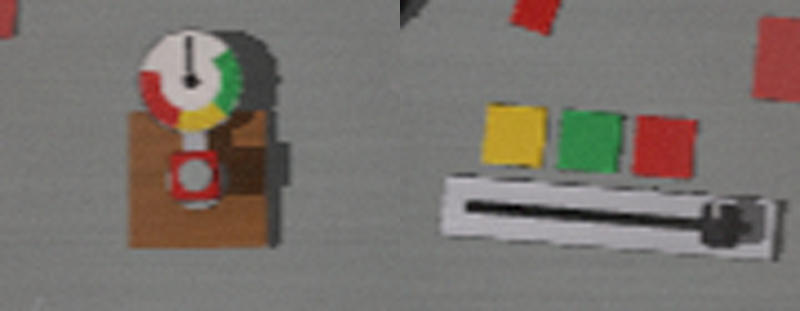

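The crop shows the needle at zero, pointing away from the barrel, and the dial faces +x. The chosen red tile is the one in the row beside the rail. I'm moving above the tester now.

drive_tool --steps '[0, 0, -0.118, 0, 0, 0, 1, 0, 0, -0.118, 0, 0, 0, 1, 0, 0, -0.118, 0, 0, 0, 1, 0, 0, -0.118, 0, 0, 0, 1, 0, 0, 0, 0.0105, 0.03, 0, 1, 0, 0, 0, 0.0105, 0.03, 0, 1, 0, 0, 0, 0.0105, 0.03, 0, 1, 0, 0, 0, 0.0105, 0.03, 0, 1, 0, 0, 0, 0.0105, 0.03, 0, 1, 0, 0, 0, 0.0105, 0.03, 0, 1]'

```text
time_s: 0.93
tcp_pos: [0.3318, 0.3886, 0.2411]
ee_rot: [[0.999, 0.04, -0.001], [0.04, -0.999, -0.001], [-0.001, 0.001, -1.0]]
wrist_force: [1.0, -0.4, 0.1]
gripper_width: 0.998
gripper_force: 0.0
```

drive_tool --steps '[0, 0, 0, 0.0105, 0.03, 0, 1, 0, 0, 0, 0.0105, 0.03, 0, 1, 0, 0, 0, 0.0105, 0.03, 0, 1, 0, 0, 0, 0.0105, 0.03, 0, 1, 0, 0, 0, 0.0105, 0.03, 0, 1, 0, 0, 0, 0.0105, 0.03, 0, 1, 0, 0, 0, 0.0105, 0.03, 0, 1, 0, 0, 0, 0.0105, 0.03, 0, 1, 0, 0, 0, 0.0105, 0.03, 0, 1, 0, 0, 0, 0.0105, 0.03, 0, 1]'

```text
time_s: 1.77
tcp_pos: [0.4487, 0.0932, 0.2414]
ee_rot: [[0.999, 0.04, -0.0], [0.04, -0.999, -0.0], [-0.0, -0.0, -1.0]]
wrist_force: [1.0, 1.0, 0.9]
gripper_width: 0.999
gripper_force: 0.0
```

drive_tool --steps '[0, 0, 0, 0.0105, 0.03, 0, 1, 0, 0, 0, 0.0105, 0.03, 0, 1, 0, 0, 0, 0.0105, 0.02, 0, 1, 0, 0, 0, 0.0105, 0.02, 0, 1, 0, 0, 0, 0, 0, 0, 1, 0, 0, 0, 0, 0, 0, 1, 0, 0, 0, 0, 0, 0, 1]'

```text
time_s: 2.35
tcp_pos: [0.4942, -0.0034, 0.2411]
ee_rot: [[0.999, 0.04, -0.001], [0.04, -0.999, 0.0], [-0.001, -0.0, -1.0]]
wrist_force: [-0.2, 0.8, 0.7]
gripper_width: 0.999
gripper_force: 0.0
```

```bash
python3 - <<'E'
from h import *
s=r.sense();P=r.camera_params("wrist");im=r.capture("wrist");cv2.imwrite("pics/w1.png",im)
import pickle;pickle.dump(P,open("pics/w1.p","wb"))
E=np.array(P["extrinsics"]);print(s["tcp_pos"],s["ee_rot"].round(4),-E[:3,:3].T@E[:3,3],E[:3,:3].round(3),P["camera_matrix"])
E
```

```text
[ 0.49418833 -0.00336441  0.24112782] [[ 9.992e-01  3.980e-02 -1.100e-03]
 [ 3.980e-02 -9.992e-01  0.000e+00]
 [-1.100e-03 -1.000e-04 -1.000e+00]] [ 0.57380804 -0.00068847  0.38427103] [[ 0.04  -0.999  0.   ]
 [-0.955 -0.038  0.293]
 [-0.293 -0.012 -0.956]] [[301.10472372   0.         253.14489058]
 [  0.         301.10472372 193.96112535]
 [  0.           0.           1.        ]]
```

View pics/w1.png

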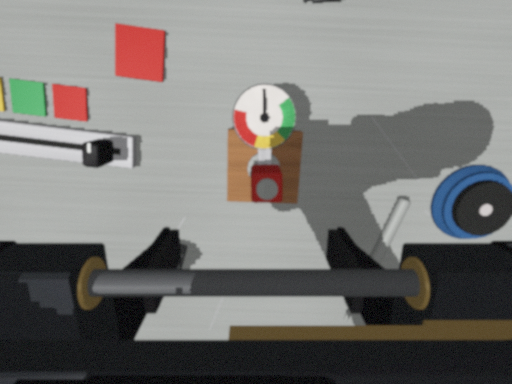

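The wrist view shows the following:
- Grip top at (267,188).
- Dial centre at (264,117).
- Stand corners at about (229,128), (302,131), (299,204) and (228,202).
- White spot at (486,210).

```bash
python3 - <<'E'
from h import *
import pickle;P=pickle.load(open("pics/w1.p","rb"))
for n,u,v,z in [("griptop",267,188,.112),("dial",264,117,.058),("spot",486,210,.036),("a",229,128,.02),("b",302,131,.02),("c",299,204,.02),("d",228,202,.02)]:
    print(n,px2w(P,u,v,z).round(4))
im=cv2.imread("pics/w1.png")
hsv=cv2.cvtColor(im,cv2.COLOR_BGR2HSV)
# wood mask -> rect
m=cv2.inRange(hsv,(5,80,60),(20,255,255));m[:120]=0;m[215:]=0
m[:,:215]=0;m[:,315:]=0
pts=cv2.findNonZero(m);print(cv2.minAreaRect(pts))
E
```

```text
griptop [ 0.4967 -0.0168  0.112 ]
dial [ 0.5588 -0.0127  0.058 ]
spot [ 0.4579 -0.2919  0.036 ]
a [0.5428 0.0267 0.02  ]
b [ 0.5427 -0.0601  0.02  ]
c [ 0.4511 -0.0642  0.02  ]
d [0.4502 0.0265 0.02  ]
((264.0192565917969, 165.86422729492188), (74.11749267578125, 71.81552124023438), 1.7357045412063599)
```

drive_tool --steps '[0, 0, -0.01, 0.0016, 0.0143, 0.03, 1, 0, 0, 0, 0, 0, 0.03, 1, 0, 0, 0, 0, 0, 0.03, 1, 0, 0, 0, 0, 0, 0.03, 1, 0, 0, 0, 0, 0, 0.03, 1, 0, 0, 0, 0, 0, 0, 1, 0, 0, 0, 0, 0, 0, 1]'

```text
time_s: 2.98
tcp_pos: [0.4961, -0.0172, 0.091]
ee_rot: [[0.999, 0.052, -0.003], [0.052, -0.999, -0.001], [-0.003, 0.001, -1.0]]
wrist_force: [0.4, 0.6, 0.7]
gripper_width: 1.002
gripper_force: 0.0
```

drive_tool --steps '[0, 0, 0, 0, 0, 0, 0.6, 0, 0, 0, 0, 0, 0, 0.45, 0, 0, 0, 0, 0, 0, 0.35, 0, 0, 0, 0, 0, 0, 0.25, 0, 0, 0, 0, 0, 0, 0.1, 0, 0, 0, 0, 0, 0, 0.1, 0, 0, 0, 0, 0, 0, 0.1, 0, 0, 0, 0, 0, 0, 0.1]'

```text
time_s: 3.65
tcp_pos: [0.4969, -0.0178, 0.0917]
ee_rot: [[0.999, 0.05, 0.0], [0.05, -0.999, 0.0], [0.0, -0.0, -1.0]]
wrist_force: [0.5, 0.5, 0.1]
gripper_width: 0.478
gripper_force: 0.0
```

drive_tool --steps '[0, 0, 0, 0, 0, 0, 0.1, 0, 0, 0, 0, 0, 0, 0.1, 0, 0, 0, 0, 0, 0, 0.1, 0, 0, 0, 0, 0, 0, 0.1, 0, 0, 0, 0, 0, 0, 0.1, 0, 0, 0, 0, 0, 0, 0.1]'

```text
time_s: 4.15
tcp_pos: [0.497, -0.0176, 0.0915]
ee_rot: [[0.999, 0.05, 0.0], [0.05, -0.999, 0.0], [0.0, -0.0, -1.0]]
wrist_force: [0.7, 0.4, -0.1]
gripper_width: 0.343
gripper_force: 30.0
```

drive_tool --steps '[0, 0, 0, 0, 0, -0.01, 0.1, 0, 0, 0, 0, 0, -0.02, 0.1, 0, 0, 0, 0, 0, -0.02, 0.1, 0, 0, 0, 0, 0, -0.02, 0.1, 0, 0, 0, 0, 0, 0, 0.1, 0, 0, 0, 0, 0, 0, 0.1, 0, 0, 0, 0, 0, 0, 0.1]'

```text
time_s: 4.73
tcp_pos: [0.4953, -0.0179, 0.1598]
ee_rot: [[0.999, 0.049, -0.004], [0.049, -0.999, -0.0], [-0.004, -0.0, -1.0]]
wrist_force: [-0.8, -0.9, -4.4]
gripper_width: 0.342
gripper_force: 30.0
```

```bash
python3 - <<'E'
from h import *
import pickle
out=[]
s=r.sense();print(s["tcp_pos"],s["gripper_width"],s["gripper_force"],s["wrist_force"],s["moment"],s["ee_rot"].round(4))
P=r.camera_params("wrist");a=r.capture("wrist");pickle.dump(P,open("pics/w2.p","wb"));cv2.imwrite("pics/w2.png",a)
b=r.capture("side")[150:250,220:330];b=cv2.resize(b,(422,384),interpolation=cv2.INTER_CUBIC)
cv2.imwrite("pics/c2.png",cv2.resize(np.hstack([a,b]),None,fx=.85,fy=.85))
E
```

```text
[ 0.49526167 -0.01789291  0.15975317] 0.34204728451420446 29.990971670486033 [-0.80835138 -0.94826632 -4.39734223] [-0.07739945  0.06719614 -0.05131842] [[ 9.988e-01  4.930e-02 -3.900e-03]
 [ 4.930e-02 -9.988e-01 -1.000e-04]
 [-3.900e-03 -1.000e-04 -1.000e+00]]
```

View pics/c2.png

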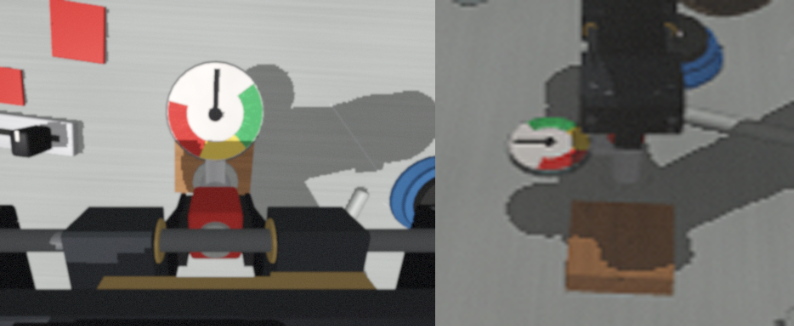

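The tester is lifted with its needle still at zero. I'll triangulate the dial centre, wrist (253,133) and side (255,193.5), to check for tilt.

```bash
python3 - <<'E'
from h import *
import pickle
P=pickle.load(open("pics/w2.p","rb"));S=r.camera_params("side")
M=lambda P:np.array(P["camera_matrix"])@np.array(P["extrinsics"])[:3]
X=cv2.triangulatePoints(M(P),M(S),np.array([253.,133.]),np.array([255.,193.5]));X=X[:3,0]/X[3,0];print("dial",X)
s=r.sense();print("exp",s["tcp_pos"]+s["ee_rot"]@[.062,0,.033])
print(w2px(P,s["tcp_pos"]+s["ee_rot"]@[.062,0,.033]),w2px(S,s["tcp_pos"]+s["ee_rot"]@[.062,0,.033]))
E
```

```text
dial [ 0.55526408 -0.01556231  0.12393456]
exp [ 0.55725785 -0.01489753  0.12636898]
[252.44077076 133.3224547 ] [253.86687653 192.99049375]
```

drive_tool --steps '[0, 0, 0, 0, 0.03, -0.02, 0.1, 0, 0, 0, -0.005, 0.03, 0, 0.1, 0, 0, 0, -0.005, 0.03, 0, 0.1, 0, 0, 0, -0.005, 0.03, 0, 0.1, 0, 0, 0, -0.005, 0.03, 0, 0.1, 0, 0, 0, -0.005, 0.03, 0, 0.1, 0, 0, 0, 0, 0.03, 0, 0.1, 0, 0, 0, 0, 0.02, 0, 0.1, 0, 0, 0, 0, 0, 0, 0.1, 0, 0, 0, 0, 0, 0, 0.1]'

```text
time_s: 5.67
tcp_pos: [0.4824, -0.2494, 0.1797]
ee_rot: [[0.999, 0.048, -0.003], [0.048, -0.999, 0.001], [-0.003, -0.001, -1.0]]
wrist_force: [-0.3, 0.4, -4.4]
gripper_width: 0.345
gripper_force: 30.0
```

```bash
python3 - <<'E'
from h import *
import pickle
s=r.sense();P=r.camera_params("wrist");a=r.capture("wrist");pickle.dump(P,open("pics/w3.p","wb"));cv2.imwrite("pics/w3.png",a)
print(s["tcp_pos"],s["ee_rot"].round(4),s["wrist_force"])
E
```

```text
[ 0.48242474 -0.24939751  0.17966085] [[ 0.9989  0.0475 -0.0035]
 [ 0.0475 -0.9989  0.0011]
 [-0.0034 -0.0013 -1.    ]] [-0.29575439  0.40676322 -4.38482198]
```

View pics/w3.png

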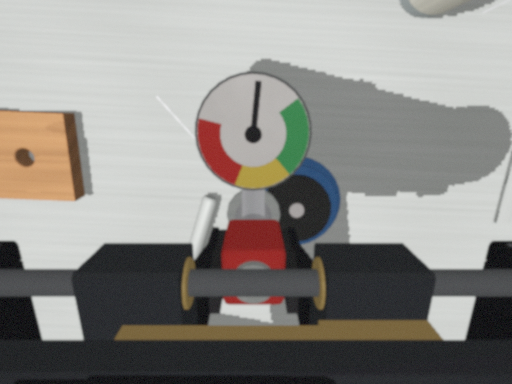

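The tester is held upright, and the needle has barely moved. The white spot is at (297,211) and the stand's hole at (25,157).

```bash
python3 - <<'E'
from h import *
import pickle
P=pickle.load(open("pics/w3.p","rb"));s=r.sense();R=s["ee_rot"]
for z in(.03,.036,.042):
    p=px2w(P,297,211,z);print(z,p.round(4),(R.T@(p-s["tcp_pos"])).round(4))
print("hole",px2w(P,25,157,.02).round(4))
print("dial exp px",w2px(P,s["tcp_pos"]+R@[.062,0,.033]),"foot",w2px(P,s["tcp_pos"]+R@[0,0,.071]))
T=r.camera_params("top");a=cv2.imread("pics/top0.png")
h=cv2.cvtColor(a,cv2.COLOR_BGR2GRAY)[225:243,335:356];m=(h>130).astype(np.uint8)
M=cv2.moments(m,True);u,v=M["m10"]/M["m00"]+335,M["m01"]/M["m00"]+225;print(M["m00"],u,v,px2w(T,u,v,.036))
E
```

```text
0.03 [ 0.4557 -0.2964  0.03  ] [-0.0287  0.0466  0.15  ]
0.036 [ 0.4579 -0.2954  0.036 ] [-0.0265  0.0457  0.144 ]
0.042 [ 0.46   -0.2944  0.042 ] [-0.0242  0.0448  0.138 ]
hole [ 0.497  -0.0173  0.02  ]
dial exp px [250.79765176 133.50788146] foot [251.46661578 211.64004439]
13.0 345.15384615384613 233.53846153846155 [ 0.45635102 -0.29519654  0.036     ]
```

drive_tool --steps '[0, 0, 0, -0.0138, 0.0224, 0, 0.1, 0, 0, 0, -0.0138, 0.0223, 0, 0.1, 0, 0, 0, 0, 0, 0, 0.1, 0, 0, 0, 0, 0, 0.02, 0.1, 0, 0, 0, 0, 0, 0.02, 0.1, 0, 0, 0, 0, 0, 0.012, 0.1, 0, 0, 0, 0, 0, 0, 0.1, 0, 0, 0, 0, 0, 0, 0.1, 0, 0, 0, 0, 0, 0, 0.1, 0, 0, 0, 0, 0, 0, 0.1]'

```text
time_s: 6.55
tcp_pos: [0.4591, -0.2946, 0.1307]
ee_rot: [[0.999, 0.051, 0.002], [0.051, -0.999, -0.001], [0.002, 0.001, -1.0]]
wrist_force: [-0.5, 0.1, -3.5]
gripper_width: 0.348
gripper_force: 30.0
```

drive_tool --steps '[0, 0, 0, 0, 0, 0.002, 0.1, 0, 0, 0, 0, 0, 0.002, 0.1, 0, 0, 0, 0, 0, 0.002, 0.1, 0, 0, 0, 0, 0, 0, 0.1, 0, 0, 0, 0, 0, 0, 0.1]'

```text
time_s: 6.97
tcp_pos: [0.458, -0.2947, 0.1234]
ee_rot: [[0.999, 0.05, -0.0], [0.05, -0.999, 0.0], [-0.0, -0.0, -1.0]]
wrist_force: [-0.0, -0.3, -5.1]
gripper_width: 0.345
gripper_force: 30.0
```

drive_tool --steps '[0, 0, 0, -0.001, 0.0005, 0.002, 0.1, 0, 0, 0, 0, 0, 0, 0.1, 0, 0, 0, 0, 0, 0, 0.1]'

```text
time_s: 7.22
tcp_pos: [0.4569, -0.2953, 0.1214]
ee_rot: [[0.999, 0.05, -0.0], [0.05, -0.999, 0.0], [-0.0, -0.0, -1.0]]
wrist_force: [0.8, -0.0, -3.4]
gripper_width: 0.34
gripper_force: 30.0
```

drive_tool --steps '[0, 0, 0, 0, 0, 0.002, 0.1, 0, 0, 0, 0, 0, 0, 0.1, 0, 0, 0, 0, 0, 0, 0.1]'

```text
time_s: 7.47
tcp_pos: [0.457, -0.2952, 0.1194]
ee_rot: [[0.999, 0.05, -0.0], [0.05, -0.999, 0.0], [-0.0, -0.0, -1.0]]
wrist_force: [-0.4, 0.1, -3.6]
gripper_width: 0.34
gripper_force: 30.0
```

drive_tool --steps '[0, 0, 0, 0, 0, 0.001, 0.1, 0, 0, 0, 0, 0, 0.001, 0.1, 0, 0, 0, 0, 0, 0, 0.1, 0, 0, 0, 0, 0, 0, 0.1]'

```text
time_s: 7.8
tcp_pos: [0.4571, -0.2952, 0.1175]
ee_rot: [[0.999, 0.05, -0.0], [0.05, -0.999, 0.0], [-0.0, -0.0, -1.0]]
wrist_force: [-0.7, 0.3, -4.1]
gripper_width: 0.342
gripper_force: 30.0
```

drive_tool --steps '[0, 0, 0, 0, 0, 0.001, 0.1, 0, 0, 0, 0, 0, 0, 0.1, 0, 0, 0, 0, 0, 0, 0.1]'

```text
time_s: 8.05
tcp_pos: [0.4571, -0.2952, 0.1165]
ee_rot: [[0.999, 0.05, -0.0], [0.05, -0.999, 0.0], [-0.0, -0.0, -1.0]]
wrist_force: [0.4, 0.1, -3.7]
gripper_width: 0.344
gripper_force: 30.0
```

drive_tool --steps '[0, 0, 0, 0, 0, 0.001, 0.1, 0, 0, 0, 0, 0, 0.001, 0.1, 0, 0, 0, 0, 0, 0, 0.1, 0, 0, 0, 0, 0, 0, 0.1]'

```text
time_s: 8.38
tcp_pos: [0.4571, -0.2952, 0.1145]
ee_rot: [[0.999, 0.05, -0.0], [0.05, -0.999, 0.0], [-0.0, -0.0, -1.0]]
wrist_force: [0.6, 0.1, -4.2]
gripper_width: 0.346
gripper_force: 30.0
```

drive_tool --steps '[0, 0, 0, 0, 0, 0.001, 0.1, 0, 0, 0, 0, 0, 0.001, 0.1, 0, 0, 0, 0, 0, 0, 0.1, 0, 0, 0, 0, 0, 0, 0.1]'

```text
time_s: 8.72
tcp_pos: [0.4571, -0.2952, 0.1124]
ee_rot: [[0.999, 0.05, -0.0], [0.05, -0.999, 0.0], [-0.0, -0.0, -1.0]]
wrist_force: [0.7, 0.9, -3.6]
gripper_width: 0.338
gripper_force: 30.0
```

drive_tool --steps '[0, 0, 0, 0, 0, 0.001, 0.1, 0, 0, 0, 0, 0, 0, 0.1, 0, 0, 0, 0, 0, 0, 0.1]'

```text
time_s: 8.97
tcp_pos: [0.4571, -0.2952, 0.1115]
ee_rot: [[0.999, 0.05, -0.0], [0.05, -0.999, 0.0], [-0.0, -0.0, -1.0]]
wrist_force: [-0.1, 0.2, -4.6]
gripper_width: 0.342
gripper_force: 30.0
```

drive_tool --steps '[0, 0, 0, 0, 0, 0.001, 0.1, 0, 0, 0, 0, 0, 0.001, 0.1, 0, 0, 0, 0, 0, 0, 0.1, 0, 0, 0, 0, 0, 0, 0.1]'

```text
time_s: 9.3
tcp_pos: [0.457, -0.2952, 0.1095]
ee_rot: [[0.999, 0.05, -0.0], [0.05, -0.999, 0.0], [-0.0, -0.0, -1.0]]
wrist_force: [-0.6, -0.3, -4.2]
gripper_width: 0.344
gripper_force: 30.0
```

drive_tool --steps '[0, 0, 0, 0, 0, 0.001, 0.1, 0, 0, 0, 0, 0, 0.001, 0.1, 0, 0, 0, 0, 0, 0, 0.1, 0, 0, 0, 0, 0, 0, 0.1]'

```text
time_s: 9.63
tcp_pos: [0.4573, -0.2953, 0.1077]
ee_rot: [[0.999, 0.05, 0.0], [0.05, -0.999, -0.0], [0.0, 0.0, -1.0]]
wrist_force: [-0.3, -0.3, -1.6]
gripper_width: 0.342
gripper_force: 30.0
```

drive_tool --steps '[0, 0, 0, 0, 0, 0.001, 0.1, 0, 0, 0, 0, 0, 0, 0.1, 0, 0, 0, 0, 0, 0, 0.1]'

```text
time_s: 9.88
tcp_pos: [0.4573, -0.2953, 0.1067]
ee_rot: [[0.999, 0.05, 0.0], [0.05, -0.999, -0.0], [0.0, 0.0, -1.0]]
wrist_force: [1.5, 0.0, -2.1]
gripper_width: 0.342
gripper_force: 30.0
```

drive_tool --steps '[0, 0, 0, 0, 0, 0.001, 0.1, 0, 0, 0, 0, 0, 0.001, 0.1, 0, 0, 0, 0, 0, 0, 0.1, 0, 0, 0, 0, 0, 0, 0.1]'

```text
time_s: 10.22
tcp_pos: [0.4573, -0.2953, 0.1046]
ee_rot: [[0.999, 0.05, 0.0], [0.05, -0.999, -0.0], [0.0, 0.0, -1.0]]
wrist_force: [-0.8, -0.1, -1.2]
gripper_width: 0.345
gripper_force: 30.0
```

drive_tool --steps '[0, 0, 0, 0, 0, 0.001, 0.1, 0, 0, 0, 0, 0, 0, 0.1, 0, 0, 0, 0, 0, 0, 0.1]'

```text
time_s: 10.47
tcp_pos: [0.4573, -0.2953, 0.1036]
ee_rot: [[0.999, 0.05, 0.0], [0.05, -0.999, -0.0], [0.0, 0.0, -1.0]]
wrist_force: [-0.8, -0.1, -0.7]
gripper_width: 0.348
gripper_force: 30.0
```

drive_tool --steps '[0, 0, 0, 0, 0, 0.0005, 0.1, 0, 0, 0, 0, 0, 0, 0.1, 0, 0, 0, 0, 0, 0, 0.1]'

```text
time_s: 10.72
tcp_pos: [0.4572, -0.2953, 0.1031]
ee_rot: [[0.999, 0.05, 0.0], [0.05, -0.999, -0.0], [0.0, 0.0, -1.0]]
wrist_force: [-0.6, 0.0, -1.4]
gripper_width: 0.343
gripper_force: 30.0
```

drive_tool --steps '[0, 0, 0, 0, 0, 0.0005, 0.1, 0, 0, 0, 0, 0, 0, 0.1, 0, 0, 0, 0, 0, 0, 0.1]'

```text
time_s: 10.97
tcp_pos: [0.4572, -0.2953, 0.1026]
ee_rot: [[0.999, 0.05, 0.0], [0.05, -0.999, -0.0], [0.0, 0.0, -1.0]]
wrist_force: [0.2, 0.1, -1.5]
gripper_width: 0.342
gripper_force: 30.0
```

drive_tool --steps '[0, 0, 0, 0, 0, 0.0005, 0.1, 0, 0, 0, 0, 0, 0, 0.1, 0, 0, 0, 0, 0, 0, 0.1]'

```text
time_s: 11.22
tcp_pos: [0.4572, -0.2953, 0.1023]
ee_rot: [[0.999, 0.05, 0.0], [0.05, -0.999, -0.0], [0.0, 0.0, -1.0]]
wrist_force: [-0.0, -0.1, 0.5]
gripper_width: 0.342
gripper_force: 30.0
```

drive_tool --steps '[0, 0, 0, 0, 0, 0.0004, 0.1, 0, 0, 0, 0, 0, 0, 0.1, 0, 0, 0, 0, 0, 0, 0.1]'

```text
time_s: 11.47
tcp_pos: [0.4573, -0.2953, 0.102]
ee_rot: [[0.999, 0.05, 0.0], [0.05, -0.999, -0.0], [0.0, 0.0, -1.0]]
wrist_force: [0.3, -0.4, 1.8]
gripper_width: 0.342
gripper_force: 30.0
```

drive_tool --steps '[0, 0, 0, 0, 0, 0.0005, 0.1, 0, 0, 0, 0, 0, 0, 0.1, 0, 0, 0, 0, 0, 0, 0.1]'

```text
time_s: 11.72
tcp_pos: [0.4573, -0.2953, 0.1017]
ee_rot: [[0.999, 0.05, 0.001], [0.05, -0.999, -0.0], [0.0, 0.0, -1.0]]
wrist_force: [-0.7, 0.7, 5.0]
gripper_width: 0.343
gripper_force: 30.0
```

drive_tool --steps '[0, 0, 0, 0, 0, 0.0005, 0.1, 0, 0, 0, 0, 0, 0, 0.1, 0, 0, 0, 0, 0, 0, 0.1]'

```text
time_s: 11.97
tcp_pos: [0.4573, -0.2953, 0.1015]
ee_rot: [[0.999, 0.051, 0.001], [0.051, -0.999, -0.0], [0.001, 0.0, -1.0]]
wrist_force: [-1.8, 1.1, 7.7]
gripper_width: 0.34
gripper_force: 30.0
```

drive_tool --steps '[0, 0, 0, 0, 0, 0.0006, 0.1, 0, 0, 0, 0, 0, 0, 0.1, 0, 0, 0, 0, 0, 0, 0.1]'

```text
time_s: 12.22
tcp_pos: [0.4573, -0.2953, 0.1013]
ee_rot: [[0.999, 0.051, 0.001], [0.051, -0.999, -0.001], [0.001, 0.001, -1.0]]
wrist_force: [-2.5, 1.2, 7.7]
gripper_width: 0.341
gripper_force: 30.0
```

drive_tool --steps '[0, 0, 0, 0, 0, 0, 0.1, 0, 0, 0, 0, 0, 0, 0.1, 0, 0, 0, 0, 0, 0, 0.1, 0, 0, 0, 0, 0, 0, 0.1, 0, 0, 0, 0, 0, 0, 0.1, 0, 0, 0, 0, 0, 0, 0.1, 0, 0, 0, 0, 0, 0, 0.1]'

```text
time_s: 12.8
tcp_pos: [0.4574, -0.2953, 0.1013]
ee_rot: [[0.999, 0.051, 0.001], [0.051, -0.999, -0.001], [0.001, 0.001, -1.0]]
wrist_force: [-1.4, 2.6, 8.7]
gripper_width: 0.343
gripper_force: 30.0
```

```bash
python3 - <<'E'
from h import *
s=r.sense();print(s["tcp_pos"],s["wrist_force"],s["ee_rot"].round(4))
a=r.capture("wrist");cv2.imwrite("pics/w4.png",a)
print(w2px(r.camera_params("wrist"),s["tcp_pos"]+s["ee_rot"]@[.062,0,.033]))
cv2.imwrite("pics/w4c.png",cv2.resize(a[60:200,160:350],None,fx=3,fy=3,interpolation=cv2.INTER_CUBIC))
E
```

```text
[ 0.45735672 -0.29534499  0.10126859] [-1.4164872   2.56929831  8.65968859] [[ 9.987e-01  5.060e-02  7.000e-04]
 [ 5.060e-02 -9.987e-01 -6.000e-04]
 [ 7.000e-04  6.000e-04 -1.000e+00]]
[252.32273365 133.65280322]
```

View pics/w4c.png

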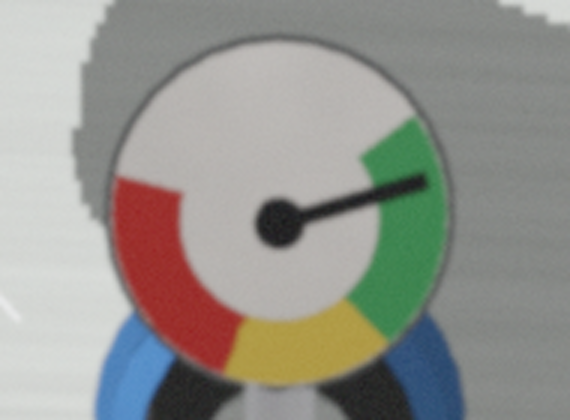

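The needle reads about 1.3 rad, in the green sector. I'll lean slightly harder to reach about 15 N and hold it there.

drive_tool --steps '[0, 0, 0, 0, 0, 0.0005, 0.1, 0, 0, 0, 0, 0, 0, 0.1, 0, 0, 0, 0, 0, 0, 0.1, 0, 0, 0, 0, 0, 0, 0.1]'

```text
time_s: 13.18
tcp_pos: [0.4574, -0.2954, 0.1011]
ee_rot: [[0.999, 0.051, 0.001], [0.051, -0.999, -0.001], [0.001, 0.001, -1.0]]
wrist_force: [-1.4, 1.9, 10.4]
gripper_width: 0.342
gripper_force: 30.0
```

drive_tool --steps '[0, 0, 0, 0, 0, 0, 0.1, 0, 0, 0, 0, 0, 0, 0.1, 0, 0, 0, 0, 0, 0, 0.1, 0, 0, 0, 0, 0, 0, 0.1, 0, 0, 0, 0, 0, 0, 0.1, 0, 0, 0, 0, 0, 0, 0.1]'

```text
time_s: 13.68
tcp_pos: [0.4574, -0.2953, 0.1011]
ee_rot: [[0.999, 0.051, 0.001], [0.051, -0.999, -0.001], [0.001, 0.001, -1.0]]
wrist_force: [-2.4, 2.4, 10.8]
gripper_width: 0.346
gripper_force: 30.0
```

drive_tool --steps '[0, 0, 0, 0, 0, -0.002, 0.1, 0, 0, 0, 0, 0, -0.014, 0.1, 0, 0, 0, 0, 0, -0.02, 0.1, 0, 0, 0, 0, 0, -0.02, 0.1, 0, 0, 0, 0, 0, -0.02, 0.1, 0, 0, 0, 0, 0, 0, 0.1]'

```text
time_s: 14.18
tcp_pos: [0.4587, -0.2959, 0.1782]
ee_rot: [[0.999, 0.051, 0.006], [0.051, -0.999, -0.002], [0.006, 0.003, -1.0]]
wrist_force: [0.8, -0.1, -2.4]
gripper_width: 0.343
gripper_force: 30.0
```

drive_tool --steps '[0, 0, 0, 0.0053, -0.0275, 0, 0.1, 0, 0, 0, 0.0053, -0.0275, 0, 0.1, 0, 0, 0, 0.0053, -0.0275, 0, 0.1, 0, 0, 0, 0.0053, -0.0275, 0, 0.1, 0, 0, 0, 0.0053, -0.0275, 0, 0.1, 0, 0, 0, 0.0053, -0.0275, 0, 0.1, 0, 0, 0, 0.0053, -0.0275, 0, 0.1, 0, 0, 0, 0.0053, -0.0275, 0, 0.1, 0, 0, 0, 0.0053, -0.0275, 0, 0.1, 0, 0, 0, 0.0053, -0.0275, 0, 0.1]'

```text
time_s: 15.02
tcp_pos: [0.4948, -0.0166, 0.1732]
ee_rot: [[0.999, 0.049, -0.004], [0.049, -0.999, -0.0], [-0.004, -0.0, -1.0]]
wrist_force: [-0.0, -0.5, -3.7]
gripper_width: 0.349
gripper_force: 30.0
```

drive_tool --steps '[0, 0, 0, 0, 0, 0, 0.1, 0, 0, 0, 0, 0, 0, 0.1, 0, 0, 0, 0, 0, 0, 0.1, 0, 0, 0, 0, 0, 0, 0.1]'

```text
time_s: 15.35
tcp_pos: [0.4954, -0.0186, 0.1744]
ee_rot: [[0.999, 0.049, -0.002], [0.049, -0.999, -0.0], [-0.002, 0.0, -1.0]]
wrist_force: [-0.1, 0.6, -3.7]
gripper_width: 0.344
gripper_force: 30.0
```

drive_tool --steps '[0, 0, 0, 0.0008, -0.0008, 0.03, 0.1, 0, 0, 0, 0, 0, 0.03, 0.1, 0, 0, 0, 0, 0, 0.0125, 0.1, 0, 0, 0, 0, 0, 0, 0.1, 0, 0, 0, 0, 0, 0, 0.1, 0, 0, 0, 0, 0, 0, 0.1, 0, 0, 0, 0, 0, 0, 0.1]'

```text
time_s: 15.93
tcp_pos: [0.4982, -0.0172, 0.1045]
ee_rot: [[0.999, 0.05, 0.003], [0.05, -0.999, 0.001], [0.003, -0.0, -1.0]]
wrist_force: [-0.4, -0.3, -3.1]
gripper_width: 0.339
gripper_force: 30.0
```

drive_tool --steps '[0, 0, 0, 0, 0, 0, 0.1, 0, 0, 0, 0, 0, 0, 0.1]'

```text
time_s: 16.1
tcp_pos: [0.4976, -0.017, 0.104]
ee_rot: [[0.999, 0.05, 0.002], [0.05, -0.999, 0.001], [0.002, -0.0, -1.0]]
wrist_force: [-0.6, 0.2, -4.0]
gripper_width: 0.339
gripper_force: 30.0
```

drive_tool --steps '[0, 0, 0, -0.0003, 0.0004, 0.002, 0.1, 0, 0, 0, 0, 0, 0.002, 0.1, 0, 0, 0, 0, 0, 0.002, 0.1, 0, 0, 0, 0, 0, 0, 0.1, 0, 0, 0, 0, 0, 0, 0.1]'

```text
time_s: 16.52
tcp_pos: [0.4966, -0.0175, 0.0968]
ee_rot: [[0.999, 0.05, -0.001], [0.05, -0.999, -0.0], [-0.001, 0.0, -1.0]]
wrist_force: [0.1, -0.6, -3.4]
gripper_width: 0.343
gripper_force: 30.0
```

drive_tool --steps '[0, 0, 0, 0, 0, 0.001, 0.1, 0, 0, 0, 0, 0, 0.001, 0.1, 0, 0, 0, 0, 0, 0.001, 0.1, 0, 0, 0, 0, 0, 0, 0.1, 0, 0, 0, 0, 0, 0, 0.1]'

```text
time_s: 16.93
tcp_pos: [0.4967, -0.0175, 0.094]
ee_rot: [[0.999, 0.05, -0.0], [0.05, -0.999, -0.0], [-0.0, 0.0, -1.0]]
wrist_force: [-0.1, 0.5, -3.3]
gripper_width: 0.343
gripper_force: 30.0
```

drive_tool --steps '[0, 0, 0, 0, 0, 0.001, 0.1, 0, 0, 0, 0, 0, 0.001, 0.1, 0, 0, 0, 0, 0, 0, 0.1, 0, 0, 0, 0, 0, 0, 0.1]'

```text
time_s: 17.27
tcp_pos: [0.4967, -0.0175, 0.092]
ee_rot: [[0.999, 0.05, -0.0], [0.05, -0.999, -0.0], [-0.0, 0.0, -1.0]]
wrist_force: [0.2, -0.8, -4.2]
gripper_width: 0.344
gripper_force: 30.0
```

The pin tip is below the plate's top with no reaction force, so it is in the hole.

drive_tool --steps '[0, 0, 0, 0, 0, 0.0004, 0.1, 0, 0, 0, 0, 0, 0, 0.1, 0, 0, 0, 0, 0, 0, 0.1]'

```text
time_s: 17.52
tcp_pos: [0.4967, -0.0175, 0.0916]
ee_rot: [[0.999, 0.05, -0.0], [0.05, -0.999, -0.0], [-0.0, 0.0, -1.0]]
wrist_force: [-0.6, -0.7, -4.6]
gripper_width: 0.34
gripper_force: 30.0
```

drive_tool --steps '[0, 0, 0, 0, 0, 0.0004, 0.1, 0, 0, 0, 0, 0, 0, 0.1, 0, 0, 0, 0, 0, 0, 0.1]'

```text
time_s: 17.77
tcp_pos: [0.4968, -0.0175, 0.0916]
ee_rot: [[0.999, 0.05, 0.0], [0.05, -0.999, -0.0], [0.0, 0.0, -1.0]]
wrist_force: [-1.1, -0.9, -1.2]
gripper_width: 0.341
gripper_force: 30.0
```

Contact with the plate. Opening the fingers and lifting clear.

drive_tool --steps '[0, 0, 0, 0, 0, 0, 0.5, 0, 0, 0, 0, 0, 0, 1, 0, 0, 0, 0, 0, 0, 1, 0, 0, 0, 0, 0, 0, 1, 0, 0, 0, 0, 0, 0, 1, 0, 0, 0, 0, 0, 0, 1, 0, 0, 0, 0, 0, 0, 1, 0, 0, 0, 0, 0, 0, 1, 0, 0, 0, 0, 0, 0, 1]'

```text
time_s: 18.52
tcp_pos: [0.4967, -0.0175, 0.0912]
ee_rot: [[0.999, 0.05, -0.0], [0.05, -0.999, -0.0], [-0.0, 0.0, -1.0]]
wrist_force: [-0.7, -0.4, -0.6]
gripper_width: 0.935
gripper_force: 0.0
```

drive_tool --steps '[0, 0, 0, 0, 0, -0.01, 1, 0, 0, 0, 0, 0, -0.02, 1, 0, 0, 0, 0, 0, -0.03, 1, 0, 0, 0, 0, 0, -0.03, 1, 0, 0, 0, 0, 0, -0.03, 1, 0, 0, 0, 0, 0, -0.03, 1, 0, 0, 0, 0, 0, 0, 1, 0, 0, 0, 0, 0, 0, 1, 0, 0, 0, 0, 0, 0, 1]'

```text
time_s: 19.27
tcp_pos: [0.4961, -0.0175, 0.2407]
ee_rot: [[0.999, 0.05, -0.001], [0.05, -0.999, 0.0], [-0.001, -0.0, -1.0]]
wrist_force: [-0.1, -0.5, -0.1]
gripper_width: 1.001
gripper_force: 0.0
```

```bash
python3 - <<'E'
from h import *
import pickle
s=r.sense();P=r.camera_params("wrist");a=r.capture("wrist");t=r.capture("top")
cv2.imwrite("pics/w5.png",a);cv2.imwrite("pics/top5.png",t);pickle.dump(P,open("pics/w5.p","wb"))
print(s["tcp_pos"],s["ee_rot"].round(3))
cv2.imwrite("pics/w5c.png",np.hstack([cv2.resize(a[60:230,0:320],(600,319))]))
E
```

```text
[ 0.49610607 -0.01748066  0.24066471] [[ 0.999  0.05  -0.001]
 [ 0.05  -0.999  0.   ]
 [-0.001 -0.    -1.   ]]
```

View pics/w5c.png

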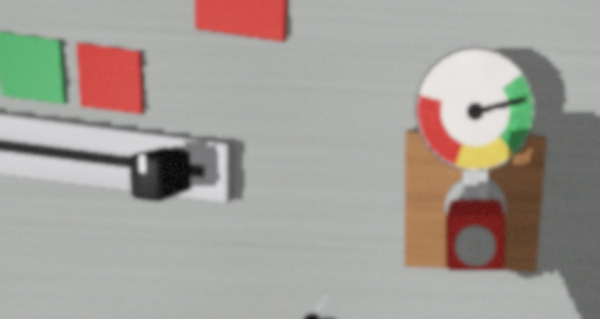

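The tester stands on its stand and the needle stays in the green sector, so the marker goes to the green tile. I'll take it lengthwise between the fingers and move it about 106 mm along the rail.

drive_tool --steps '[0, 0, 0.066, 0, 0, 0, 1, 0, 0, 0.066, 0, 0, 0, 1, 0, 0, 0, 0, -0.0266, 0, 1, 0, 0, 0, 0, -0.0266, 0, 1, 0, 0, 0, 0, -0.0266, 0, 1, 0, 0, 0, 0, -0.0266, 0, 1, 0, 0, 0, 0, -0.0266, 0, 1, 0, 0, 0, 0, -0.0266, 0, 1, 0, 0, 0, -0.001, -0.0264, 0, 1, 0, 0, 0, 0, 0, 0, 1]'

```text
time_s: 20.2
tcp_pos: [0.5111, 0.1713, 0.2395]
ee_rot: [[0.997, -0.078, -0.002], [-0.078, -0.997, -0.001], [-0.002, 0.001, -1.0]]
wrist_force: [-0.8, -1.1, -0.0]
gripper_width: 1.0
gripper_force: 0.0
```

drive_tool --steps '[0, 0, 0, 0, 0, 0.03, 1, 0, 0, 0, 0, 0, 0.03, 1, 0, 0, 0, 0, 0, 0.03, 1, 0, 0, 0, 0, 0, 0.03, 1, 0, 0, 0, 0, 0, 0, 1, 0, 0, 0, 0, 0, 0, 1, 0, 0, 0, 0, 0, 0, 1]'

```text
time_s: 20.78
tcp_pos: [0.5119, 0.1681, 0.1223]
ee_rot: [[0.997, -0.081, 0.002], [-0.081, -0.997, 0.0], [0.002, -0.0, -1.0]]
wrist_force: [-0.0, -0.1, 1.0]
gripper_width: 1.0
gripper_force: 0.0
```

```bash
python3 - <<'E'
from h import *
import pickle
s=r.sense();P=r.camera_params("wrist");a=r.capture("wrist");pickle.dump(P,open("pics/w6.p","wb"))
cv2.imwrite("pics/w6.png",a);print(s["tcp_pos"],s["ee_rot"].round(3))
E
```

```text
[0.51189055 0.16811399 0.12228005] [[ 0.997 -0.081  0.002]
 [-0.081 -0.997  0.   ]
 [ 0.002 -0.    -1.   ]]
```

View pics/w6.png

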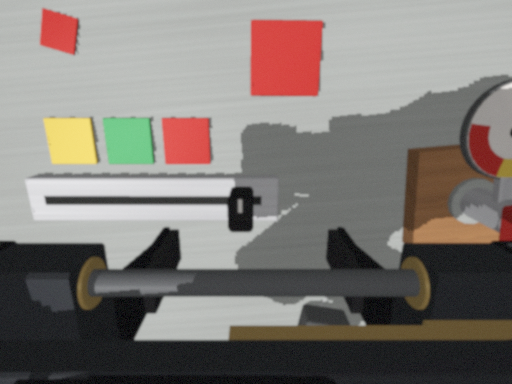

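The marker's top is at about (240,208), and the green tile's centre is at (129,140). The red tile is at (187,141) and the yellow at (72,141).

```bash
python3 - <<'E'
from h import *
import pickle
P=pickle.load(open("pics/w6.p","rb"))
s=r.sense();R=s["ee_rot"];t=s["tcp_pos"]
for n,u,v,z in[("marker",240,206,.0545),("green",128.5,140.5,.004),("red",187,141,.004),("yel",72,141,.004),("rail-",278,197,.014),("rail+",30,197,.014)]:
    p=px2w(P,u,v,z);print(n,p.round(4),(R.T@(p-t)).round(4))
E
```

```text
marker [0.5185 0.1768 0.0545] [ 0.0054 -0.0087  0.0685]
green [0.5684 0.2707 0.004 ] [ 0.0474 -0.1063  0.1193]
red [0.5639 0.2205 0.004 ] [ 0.047  -0.0559  0.1192]
yel [0.5719 0.3193 0.004 ] [ 0.047  -0.1551  0.1193]
rail- [0.5102 0.1458 0.014 ] [-0.0005  0.0228  0.1089]
rail+ [0.5278 0.3624 0.014 ] [-0.0005 -0.1945  0.1093]
```

drive_tool --steps '[0, 0, 0, 0, -0.008, 0, 1, 0, 0, 0, 0, 0, 0.025, 1, 0, 0, 0, 0, 0, 0.025, 1, 0, 0, 0, 0, 0, 0.025, 1, 0, 0, 0, 0, 0, 0, 1, 0, 0, 0, 0, 0, 0, 0.5, 0, 0, 0, 0, 0, 0, 0, 0, 0, 0, 0, 0, 0, 0, 0, 0, 0, 0, 0, 0, 0, 0, 0, 0, 0, 0, 0, 0]'

```text
time_s: 21.67
tcp_pos: [0.5123, 0.1764, 0.0476]
ee_rot: [[0.997, -0.082, 0.002], [-0.082, -0.997, 0.002], [0.002, -0.002, -1.0]]
wrist_force: [-0.3, -0.3, 0.6]
gripper_width: 0.707
gripper_force: 0.0
```

drive_tool --steps '[0, 0, 0, 0, 0, 0, 0, 0, 0, 0, 0, 0, 0, 0, 0, 0, 0, 0, 0, 0, 0, 0, 0, 0, 0, 0, 0, 0, 0, 0, 0, 0, 0, 0, 0, 0, 0, 0, 0, 0, 0, 0]'

```text
time_s: 22.17
tcp_pos: [0.5116, 0.176, 0.0462]
ee_rot: [[0.997, -0.082, 0.0], [-0.082, -0.997, 0.0], [0.0, -0.0, -1.0]]
wrist_force: [-0.8, 1.6, -0.4]
gripper_width: 0.25
gripper_force: 0.8
```

drive_tool --steps '[0, 0, 0, 0, 0, 0, 0, 0, 0, 0, 0, 0, 0, 0, 0, 0, 0, 0, -0.005, 0, 0, 0, 0, 0, 0, -0.01, 0, 0, 0, 0, 0, 0, -0.01, 0, 0, 0, 0, 0, 0, -0.01, 0, 0, 0, 0, 0, 0, -0.01, 0, 0, 0, 0, 0, 0, -0.01, 0, 0]'

```text
time_s: 22.83
tcp_pos: [0.5161, 0.232, 0.0462]
ee_rot: [[0.997, -0.081, -0.0], [-0.081, -0.997, -0.0], [-0.0, 0.0, -1.0]]
wrist_force: [0.8, -1.8, 0.2]
gripper_width: 0.223
gripper_force: 30.0
```

drive_tool --steps '[0, 0, 0, 0, -0.01, 0, 0, 0, 0, 0, 0, -0.01, 0, 0, 0, 0, 0, 0, -0.01, 0, 0, 0, 0, 0, 0, -0.009, 0, 0, 0, 0, 0, 0, -0.005, 0, 0, 0, 0, 0, 0, 0, 0, 0, 0, 0, 0, 0, 0, 0, 0, 0, 0, 0, 0, 0, 0, 0]'

```text
time_s: 23.5
tcp_pos: [0.5197, 0.2751, 0.0462]
ee_rot: [[0.997, -0.082, 0.0], [-0.082, -0.997, 0.001], [0.0, -0.001, -1.0]]
wrist_force: [-0.2, 1.6, -1.5]
gripper_width: 0.223
gripper_force: 30.0
```

drive_tool --steps '[0, 0, 0, 0, 0, 0, 0.5, 0, 0, 0, 0, 0, 0, 0.8, 0, 0, 0, 0, 0, 0, 1, 0, 0, 0, 0, 0, 0, 1, 0, 0, 0, 0, 0, 0, 1, 0, 0, 0, 0, 0, 0, 1, 0, 0, 0, 0, 0, 0, 1, 0, 0, 0, 0, 0, 0, 1]'

```text
time_s: 24.17
tcp_pos: [0.5197, 0.2745, 0.0462]
ee_rot: [[0.997, -0.082, -0.0], [-0.082, -0.997, -0.0], [-0.0, 0.0, -1.0]]
wrist_force: [1.0, 0.8, -0.3]
gripper_width: 0.749
gripper_force: 0.0
```

drive_tool --steps '[0, 0, 0, 0, 0, -0.02, 1, 0, 0, 0, 0, 0, -0.03, 1, 0, 0, 0, 0, 0, -0.04, 1, 0, 0, 0, 0, 0, -0.04, 1, 0, 0, 0, 0, 0, -0.03, 1, 0, 0, 0, 0, 0, -0.02, 1, 0, 0, 0, 0, 0, 0, 1, 0, 0, 0, 0, 0, 0, 1, 0, 0, 0, 0, 0, 0, 1]'

```text
time_s: 24.92
tcp_pos: [0.519, 0.2742, 0.2253]
ee_rot: [[0.997, -0.082, -0.002], [-0.082, -0.997, -0.001], [-0.002, 0.001, -1.0]]
wrist_force: [-0.1, 0.4, 0.4]
gripper_width: 1.001
gripper_force: 0.0
```

```bash
python3 - <<'E'
from h import *
a=r.capture("wrist");s=r.capture("side")[180:370,170:320]
cv2.imwrite("pics/end.png",cv2.resize(np.hstack([a,cv2.resize(s,(303,384))]),(800,377)))
print(r.sense()["tcp_pos"])
E
```

```text
[0.51897994 0.27407134 0.22454514]
```

View pics/end.png

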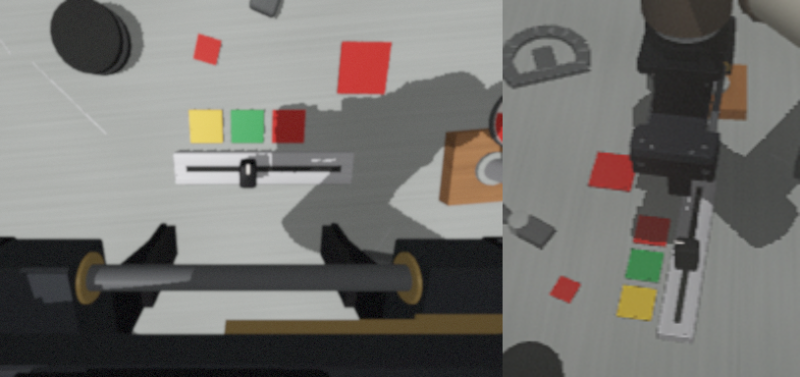

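The marker (248,172) is level with the green tile (248,126), and the arm is clear of everything. Handing in.

```bash
python3 -c "
from station import r
print(r.finish_job())"
```

```text
the job is handed in; nothing more can be done
None
```

I pressed the pad at about 14.5 N and the needle stopped in the green sector at about 1.3 rad (soft); the tester is back on its stand, the marker is level with the green tile, and the job is handed in, though the hand-in returned no verdict.

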